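# Seat a keyed specimen holder in the sprung cup of an inspection microscope

### The arm

A 6-joint arm with a two-finger parallel gripper is mounted at the origin on the work surface. World frame = base frame: x ahead of the robot, y to its left, z up, the work surface at z = 0. Lengths are in mm, angles in degrees, forces in N, time in s.
With the tool pointing down it reaches from about 350 to 850 mm from the base axis. Payload 8.1 kg.
Tool frame: the origin (TCP) lies at the very end of the fingers, on their centre line; the grasp point (between the pads) lies 19 mm behind it (r.grip_point_offset is the distance from the TCP to the grasp point, in mm); z points along the fingers, y is the line along which they close (so a half turn about z gives the same grasp; the last joint's range is limited). The gripper opens to 85 mm and grips with 20 to 120 N. Pads are 22 mm wide; open, the fingers measure 114 mm over their backs; the gripper's body (76 mm by 85 mm) begins 54 mm behind the grasp point. The pads swing forward as they close: fully open they stand 13 mm farther back than shut.
Start: joints at [-76.857, 7.471, 85.268, -0, 87.261, -4.893], TCP at [185.796, -570.513, 231.292] pointing down, gripper open.
Joint ranges: [-169.43, 169.43], [-51.17, 129.36], [1.28, 143.12], [-76.62, 256.62], [0, 156.53], [-152.29, 152.29]. Speed limits (degrees/s): [136.94, 136.94, 159.86, 180, 180, 180].

### API

Orientations are given as [roll, pitch, yaw] about the fixed x, y, z axes, in that order (R = Rz(yaw) Ry(pitch) Rx(roll)).
In Python, from bench import status, eyes, r gives the robot as it stands.
- The arm moves only by the shell command python3 -m handwheel 'ROWS' [FORCE]. ROWS is a JSON object whose one key "series" holds a list that holds one entry, the list of rows, each a list of 7 numbers: the shift along the tool's x, y, z in cm, then the turn, a rotation vector about the tool's x, y, z in rad, then the opening, from 0 (shut) to 1 (fully open). In form: {"series": [[[tx, ty, tz, rx, ry, rz, claw], ...]]}. A call has 1 to 12 rows; each row is the pose to reach, as a shift and turn from the pose commanded when the call began, along the tool's axes at that moment; what a row does not reach only later rows make up. A row lasts 1/8 s, in which the tool goes at most 62.5 mm and 10.7 degrees, less where a joint would pass 70% of its speed; a pose out of reach is approached as far as the arm can. A call with a gripper value outside its range is refused whole. The fingers move at their own pace and stop on an object; FORCE is the grip in N (left out, the last holds). Time passes only in rows, so rows that repeat a pose let the fingers close. It gives the time, the measured TCP pose, the force, the opening and the grip force at its end, in the units of the state.
- status.sense(): the state, without advancing time (a new reading comes with each control period).
- eyes.snapshot(name): name is "scene" or "top"; returns a dict with "img" (384x512x3 uint8, red, green, blue), "mtx" (3x3 intrinsics, pixels), "R" (3x3) and "t" (3): a world point X has camera coordinates R X + t. Camera axes: x right, y down, z forward; pixel columns grow to the right and rows downward; lengths in mm; the calibration is good to about 2 mm. A picture is of the moment at which its call begins. There is no depth.
- r.hand_in(): hands the job in; it is judged then, once.
The state is a dict: "time": time; "joint_pos": joint angles; "qd": joint speeds; "joint_efforts": joint torques, N m; "tool_pos": TCP position; "tcp_rot": TCP orientation; "ft_force": force on the tool from outside, world axes, zero at the start; "wrist_torque": the same for the moment, N m; "finger_gap": finger opening in mm; "grip_force": force on a finger pad.
Only numpy, scipy, OpenCV 4.12 (cv2) and the standard library are available. Lean on these libraries where they do the work, as an engineer would, in place of code of your own. Each camera call takes 0.05 s, during which the arm holds its last target. There are 200 camera calls.

### The job

Pick up the dark specimen holder by its red grip and put it, grip upward, into the sprung cup of the low white inspection microscope. The cup has a key whose direction you must find by feel: resting the holder lightly on it, turn it until its notch drops over the key, then press it fully home before letting go, and leave it there flat and released with the cup back up. Never lean hard on the cup (stay well under 25 N), and leave the bottle, the green resin puck and the tweezers where they are.

Things in the scene. Friction and masses are not known exactly. Their poses are not given: they have to be found in the camera images.
- holder: Keyed specimen holder, loose, about 160 g, upright on a blue mat (130 x 130 x 4 mm). Dark steel disc 44 mm across, 14 mm thick; centred on it a red grip bar 26 mm long (x), 16 mm wide (y), its top 48 mm above the underside. One notch in the rim, on the +x side. Origin: centre of the disc's underside; z up; x along the grip bar towards the notch.
- notch (a point): Middle of the holder's only notch, on the underside, 17.5 mm from the holder's centre towards its +x. The notch is 9 mm wide, goes through the full thickness of the disc and runs from the rim in to 13 mm from the centre. Axes as the holder's.
- unit: Low white inspection microscope, fixed: 200 mm (x) by 150 mm (y), top 60 mm above the bench; a small yellow mark on its black top plate lies on its +x side. In the middle of the top stands the sprung aluminium cup. Origin: centre of its underside, on the bench; x towards the yellow mark.
- well_floor (a point): Centre of the cup's flat floor, 72 mm above the bench when the cup is up; moves with the cup; axes parallel to the unit's. A brass key, 5 mm wide and 6 mm high, stands on the floor 15.5 to 24 mm from the centre. Its direction differs each time and is not reported: within 0.7 rad either side of this x axis (yellow mark side).
- cup_mouth (a point): Centre of the cup's mouth, 14 mm above its floor. Round bore of 47 mm, outside 62 mm; a 45 degree lead-in around the mouth, its lip up to 3 mm higher. The holder reaches the floor only with its notch over the key (about 0.1 rad play either way); otherwise it stops on top of the key, 6 mm above the floor.
- well (a joint): Downward travel of the sprung cup in m: 0 is up, 0.008 fully down on a hard stop. About 4 N starts to move it, then 1 N more per mm, about 12 N at the stop. If the holder is held at a fixed height, pressed a little on the key, and turned, the cup springs up again and the force drops when the key slips into the notch.
- bottle: Amber bottle with a black cap, loose, 50 mm across, 110 mm tall; a bystander. Origin: centre of its underside.
- puck: Green resin puck with a bright metal sample in its top, loose, 32 mm across, 20 mm tall; a bystander. Origin: centre of its underside.
- tweezers: Steel tweezers lying flat, loose, 120 mm long along x, 20 mm wide, 6 mm high; a bystander. Origin: under their middle, on the bench.
Things that resemble listed ones, but are neither listed nor needed, are in the scene too. There is more than one size of the holder; the one meant has the size given above.

How it is judged (in metres and radians):
On the way, in this order (a step that is already met when the one before it is completed fails the run):
1. the holder is lifted off the mat in the gripper (height (world z) of holder above 0.04 m and contact force between holder and the fingers above 1 N), for 0.2 s.
2. the holder is fully home over the key while the gripper still holds it (z of holder in the frame of well_floor between -0.003 and 0.0025 m and horizontal distance between holder and well_floor below 0.004 m and angle between holder's own z axis and vertical below 0.08 rad and contact force between holder and the fingers above 1 N), for 0.15 s.
At the end, for the whole second after the job is handed in: The holder sits on the cup's floor over the key (underside within 2.5 mm of the floor, centre within 4 mm, tilt under 0.08 rad), released and at rest, and the cup is back up (within 2.5 mm) (z of holder in the frame of well_floor between -0.003 and 0.0025 m and horizontal distance between holder and well_floor below 0.004 m and angle between holder's own z axis and vertical below 0.08 rad and value of joint well below 0.0025 m and linear speed of holder below 0.02 m/s and not (contact force between holder and the fingers above 0.05 N)); the robot touches nothing.
It fails at once if the holder is pressed on the cup or the microscope with more than 25 N (contact force between holder and unit above 25 N).
It fails at once if the gripper or arm presses on the microscope with more than 25 N (contact force between the arm and unit above 25 N).
It fails at once if a bystander is moved more than 20 mm (distance of any of bottle, puck, tweezers from where it was at the start of the episode above 0.02 m).
It also fails if it takes over 64 s, if anything falls off the work surface, if the arm or the gripper's body presses on something with over 40 N, if the wrist force passes 120 N, or if a joint passes its speed limit or range.

## Working session

There is one attempt and no reset: what is moved stays moved. The work goes in short steps, Python scripts to look and compute and a shell command to move; the robot and the scene stay as the last step left them, time stands still between calls to the robot, and variables do not carry over. Pictures are saved under pics/ and viewed, at most 10 in all, crops included, and the job is handed in when it is done.

```bash
mkdir -p pics; ls; python3 - <<'E'
from bench import status, eyes, r
import cv2,pickle
s=status.sense(); print({k:s[k] for k in ('time','tool_pos','tcp_rot','ft_force','finger_gap')})
for n in('scene','top'):
    d=eyes.snapshot(n); pickle.dump(d,open(f'{n}.pkl','wb')); cv2.imwrite(f'pics/{n}.png',cv2.resize(d['img'][:,:,::-1],(800,600),interpolation=cv2.INTER_CUBIC))
    print(n,d['mtx'],d['R'],d['t'])
E
```

```text
pics
{'time': 0.0, 'tool_pos': array([ 185.64453789, -569.96983658,  230.24808146]), 'tcp_rot': array([-1.79893899e+02, -8.48112411e-03,  1.80345467e+01]), 'ft_force': array([ 0.71773437, -0.09261219, -0.03743581]), 'finger_gap': 85.31929713252458}
scene [[447.41435428   0.         259.15472896]
 [  0.         447.41435428 187.87178473]
 [  0.           0.           1.        ]] [[-0.87087881  0.49147308  0.00493021]
 [ 0.40082955  0.71599427 -0.57156616]
 [-0.28443938 -0.49578868 -0.82054117]] [ 531.06993569 -126.55788228 1005.38141822]
top [[417.22540354   0.         254.10566267]
 [  0.         417.22540354 185.8058909 ]
 [  0.           0.           1.        ]] [[ 0.00476012 -0.99905571 -0.0431861 ]
 [-0.99847495 -0.00237314 -0.05515562]
 [ 0.05500105  0.04338279 -0.99754339]] [-66.7123725  558.22320743 844.39105007]
```

View pics/scene.png

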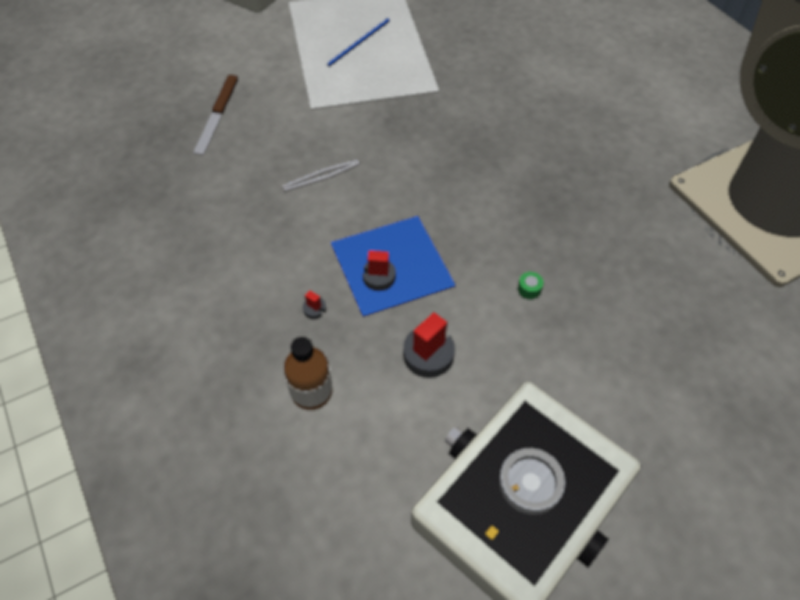

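View pics/top.png

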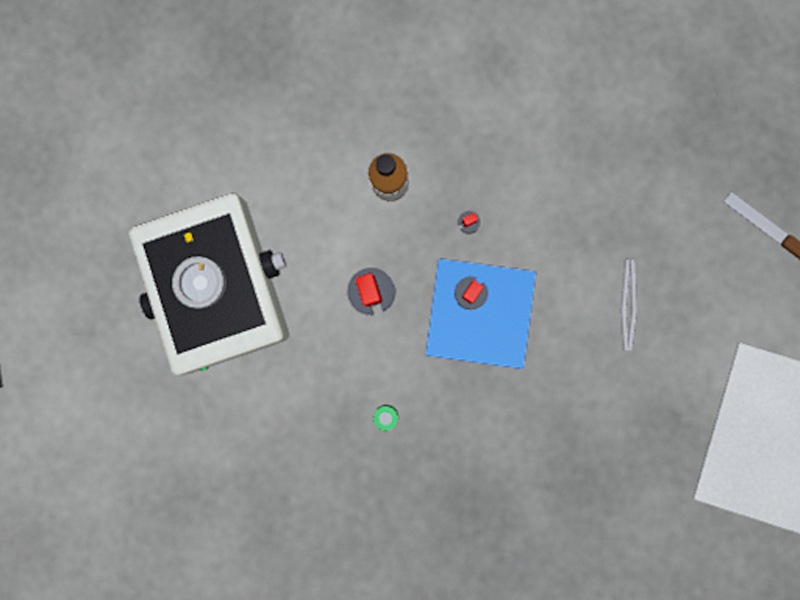

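The scene view shows three dark discs with red grips. In the scaled top view they are a medium one on the blue mat at (471,292), a big one at (371,290) and a small one at (469,221). The one on the mat fits: it stands on the mat and is about 33 px, or 44 mm, across. The cup is at (199,282), the yellow mark at (188,238), and something brass shows at (200,267). I'll confirm in a crop.

```bash
python3 - <<'E'
import cv2,pickle,numpy as np
d=pickle.load(open('top.pkl','rb'))['img'][:,:,::-1]
a=d[167:207,281:321]; b=d[160:200,108:148]
z=lambda c:cv2.resize(c,(400,400),interpolation=cv2.INTER_CUBIC)
cv2.imwrite('pics/crop1.png',np.hstack([z(a),z(b)]))
E
```

```text
(no output)
```

View pics/crop1.png

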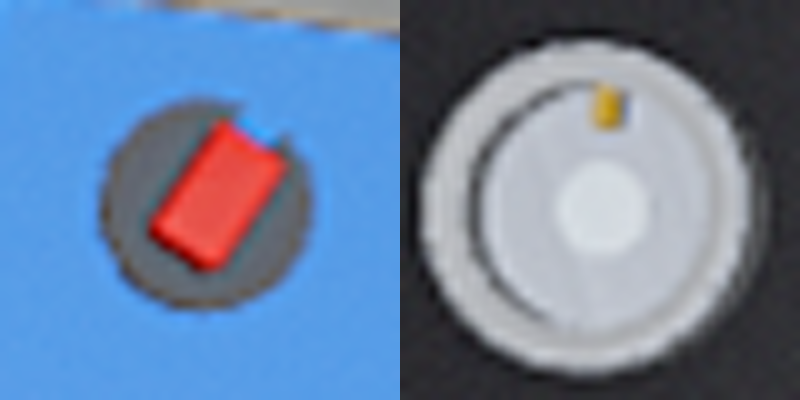

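The crop confirms the holder: grip top centre at (220,192), notch at about (262,125) up and to the right, 44 mm disc centred at (206,203). In the cup half, the outer lip is centred at (586,206), the pale floor centre at (602,208) and the brass key's top at (608,107). That gives me a key direction to start the search from.

```bash
cat > h.py <<'E'
import pickle,numpy as np
def ray(d,px,z):
    v=d['R'].T@np.linalg.inv(d['mtx'])@np.array([px[0],px[1],1.]); c=-d['R'].T@d['t']
    return (c+v*(z-c[2])/v[2])[:2]
E
python3 - <<'E'
from h import *
d=pickle.load(open('top.pkl','rb')); s=pickle.load(open('scene.pkl','rb'))
A=lambda x,y:(281+(x+.5)/10-.5,167+(y+.5)/10-.5)
B=lambda x,y:(108+(x-400+.5)/10-.5,160+(y+.5)/10-.5)
T=lambda x,y:((x+.5)*.64-.5,(y+.5)*.64-.5)
g=[ray(d,A(*p),52) for p in((218,122),(290,158),(222,265),(150,225))]
print('grip',np.mean(g,0),'disc',ray(d,A(206,203),14),'notch',ray(d,A(262,128),4))
u=g[0]-g[3]+g[1]-g[2]; print('grip yaw',np.degrees(np.arctan2(u[1],u[0])),np.linalg.norm(u)/2)
print('disc w',ray(d,A(313,203),14)-ray(d,A(100,203),14))
l=ray(d,B(586,206),88);f=ray(d,B(602,208),72);k=ray(d,B(608,107),78)
print('lip',l,'floor',f,'key',k,'lip w',ray(d,B(420,206),88)-ray(d,B(752,206),88))
m=ray(d,T(188,238),60);print('mark',m)
for a in(l,f):
  for b in(m,k):print(np.degrees(np.arctan2(*(b-a)[::-1])),np.linalg.norm(b-a))
# unit edges: right side of top-plate/housing
for p,q in(((240,196),(286,338)),((130,228),(172,372))):
  e=ray(d,T(*p),60)-ray(d,T(*q),60);print('edge',np.degrees(np.arctan2(e[1],e[0])),np.linalg.norm(e))
print('scene lip',ray(s,T(532,480),88),'scene grip',ray(s,T(378,257),52),'scene floor',ray(s,T(531,482),72))
for n,p in(('bottle',(388,175)),('puck',(386,418)),('big',(368,288))):print(n,ray(d,T(*p),20))
E
```

```text
grip [ 556.60390692 -161.22108293] disc [ 556.54488784 -161.11806431] notch [ 572.66222064 -173.38744201]
grip yaw -32.80774520799229 24.511496637276256
disc w [  0.10792713 -43.42870764]
lip [564.59342924 176.24769388] floor [565.30042104 178.77314688] key [584.45937846 175.91183918] lip w [-0.11485661 64.19762787]
mark [622.15311541 199.51801879]
22.012579926011817 62.08563032201955
-0.968552960318518 19.86878800341379
20.046424535889617 60.519241296477325
-8.494097790550308 19.37144112263127
edge 18.899653614437906 189.69021679721945
edge 17.8939585107732 191.4752540082693
scene lip [570.56451472 180.94486025] scene grip [ 559.35999756 -159.83561178] scene floor [567.09996774 178.58026576]
bottle [711.06001982 -51.92522073]
puck [392.93846528 -51.0996139 ]
big [561.44976471 -26.5103014 ]
```

```bash
python3 -m handwheel '{"series":[[[47.93,-27.44,10,0,0,0.887,1],[47.93,-27.44,10,0,0,0.887,1],[47.93,-27.44,10,0,0,0.887,1],[47.93,-27.44,10,0,0,0.887,1],[47.93,-27.44,10,0,0,0.887,1],[47.93,-27.44,10,0,0,0.887,1],[47.93,-27.44,10,0,0,0.887,1],[47.93,-27.44,10,0,0,0.887,1],[47.93,-27.44,10,0,0,0.887,1],[47.93,-27.44,10,0,0,0.887,1],[47.93,-27.44,10,0,0,0.887,1],[47.93,-27.44,10,0,0,0.887,1]]]}'
cat > to.py <<'E'
import sys,numpy as np
from bench import status
from scipy.spatial.transform import Rotation as Ro
s=status.sense(); x,y,z,yaw=map(float,sys.argv[1:5])
A=Ro.from_euler('xyz',s['tcp_rot'],degrees=True); B=Ro.from_euler('xyz',[180,0,yaw],degrees=True)
print('t',s['time'],'pos',s['tool_pos'].round(2),s['tcp_rot'].round(2),'j',s['joint_pos'].round(1),'F',s['ft_force'].round(2))
print('shift cm',(A.inv().apply(np.array([x,y,z])-s['tool_pos'])/10).round(3),'rot',(A.inv()*B).as_rotvec().round(4))
E
python3 to.py 556.6 -161.2 25 -32.8
```

```text
time: 1.6
tool_pos: [555.9, -162.4, 131.4]
tcp_rot: [180.0, 0.0, -32.8]
ft_force: [-0.1, -0.2, -0.1]
finger_gap: 85.3
grip_force: 0.0
t 1.6 pos [ 555.91 -162.37  131.41] [179.97   0.   -32.85] j [-21.3   8.2  95.1  -0.   76.7 101.5] F [-0.12 -0.21 -0.09]
shift cm [-5.0000e-03 -1.4100e-01  1.0641e+01] rot [ 0.0005  0.     -0.0008]
```

```bash
python3 -m handwheel '{"series":[[[0,0,4,0,0,0,1],[0,0,7,0,0,0,1],[0,0,9,0,0,0,1],[0,0,10.2,0,0,0,1],[0,0,10.6,0,0,0,1],[0,0,10.6,0,0,0,1],[0,0,10.6,0,0,0,0],[0,0,10.6,0,0,0,0],[0,0,10.6,0,0,0,0],[0,0,10.6,0,0,0,0],[0,0,10.6,0,0,0,0],[0,0,10.6,0,0,0,0]]]}' 60
python3 to.py 556.6 -161.2 25 -32.8
```

```text
time: 3.1
tool_pos: [556.9, -161.3, 25.6]
tcp_rot: [-180.0, -0.0, -32.8]
ft_force: [0.1, 1.0, 3.3]
finger_gap: 15.1
grip_force: 59.1
t 3.1 pos [ 556.86 -161.28   25.62] [-1.7999e+02 -3.0000e-02 -3.2780e+01] j [-21.2  15.4  98.9   0.   65.7 101.6] F [0.09 1.02 3.33]
shift cm [-0.026  0.007  0.062] rot [-0.0001 -0.0006  0.0003]
```

```bash
python3 -m handwheel '{"series":[[[0,0,-3,0,0,0,0],[0,0,-8,0,0,0,0],[0,0,-12,0,0,0,0],[0,0,-12,0,0,0,0],[-5,-8.25,-12,0,0,-0.15,0],[-8,-13.2,-12,0,0,-0.3,0],[-11,-18.2,-12,0,0,-0.45,0],[-14,-23.1,-12,0,0,-0.6,0],[-16.5,-27.2,-12,0,0,-0.75,0],[-17.58,-29.02,-12,0,0,-0.834,0],[-17.58,-29.02,-12,0,0,-0.834,0],[-17.58,-29.02,-12,0,0,-0.834,0]]]}' 
python3 - <<'E'
from bench import eyes
import cv2,pickle,numpy as np
o=[]
for n,(x,y) in(('top',(95,150)),('scene',(300,250))):
    d=eyes.snapshot(n); pickle.dump(d,open(f'{n}2.pkl','wb')); o.append(cv2.resize(d['img'][y:y+80,x:x+80,::-1],(400,400),interpolation=cv2.INTER_CUBIC))
cv2.imwrite('pics/hover.png',np.hstack(o))
E
python3 to.py 566 178 145 15
```

```text
time: 4.6
tool_pos: [565.1, 177.2, 143.7]
tcp_rot: [180.0, 0.1, 14.9]
ft_force: [0.1, -0.3, -2.1]
finger_gap: 15.2
grip_force: 59.0
t 4.7 pos [565.62 176.63 144.47] [1.7999e+02 8.0000e-02 1.4870e+01] j [12.4  9.6 92.1 -0.  78.4 87.5] F [ 0.64 -0.39 -1.9 ]
shift cm [ 0.072 -0.122 -0.053] rot [ 0.0002  0.0014 -0.0023]
```

View pics/hover.png

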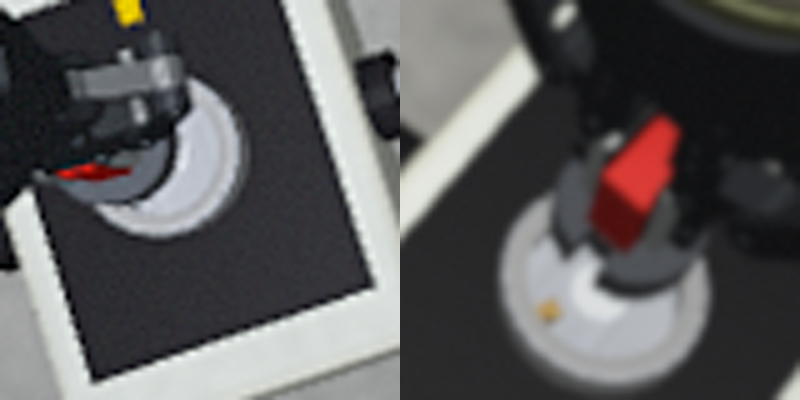

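The hover view shows the holder about 35 mm above the cup: disc edge over the mouth, with the notch at about (585,270) and the key at (548,310) in the scene half. I'll refine the cup centre by fitting its silhouette in both cameras, and overlay the predicted disc outline.

```bash
python3 - <<'E'
from h import *
import cv2
from scipy.optimize import minimize
def proj(d,P): q=(d['R']@np.asarray(P).T).T+d['t']; q=q@d['mtx'].T; return q[:,:2]/q[:,2:]
t=np.linspace(0,2*np.pi,180)
C=lambda x,y,z,rad:np.c_[x+rad*np.cos(t),y+rad*np.sin(t),0*t+z]
S=10
out=[]
for n,c0,(x0,y0) in(('top',(127,181),(95,150)),('scene',(341,307),(300,250))):
    d=pickle.load(open(n+'.pkl','rb')); g=cv2.cvtColor(d['img'],cv2.COLOR_RGB2GRAY)
    W=34; crop=g[c0[1]-W:c0[1]+W,c0[0]-W:c0[0]+W]
    big=cv2.resize(crop,None,fx=S,fy=S,interpolation=cv2.INTER_CUBIC)
    m=(big>110).astype(np.uint8); k,lab,st,ce=cv2.connectedComponentsWithStats(m)
    yy,xx=np.mgrid[:2*W*S,:2*W*S]; b=lab[W*S,W*S] or lab[W*S+8*S,W*S]
    cs,_=cv2.findContours((lab==b).astype(np.uint8),cv2.RETR_EXTERNAL,cv2.CHAIN_APPROX_NONE)
    c=max(cs,key=cv2.contourArea); hull=(cv2.convexHull(c)[:,0]+.5)/S-.5+np.array(c0)-W
    full=hull.astype(np.float32)
    def cost(p,zt):
        q=np.vstack([proj(d,C(p[0],p[1],zt,31))]).astype(np.float32)
        h=cv2.convexHull(q); return np.mean([cv2.pointPolygonTest(h,(float(a),float(b)),True)**2 for a,b in full])
    for zt in(86,89):
        o=minimize(cost,[566,178],args=(zt,),method='Nelder-Mead'); print(n,zt,o.x.round(2),round(o.fun**.5,3))
    d2=pickle.load(open(n+'2.pkl','rb')); im=cv2.resize(d2['img'][y0:y0+80,x0:x0+80,::-1],(400,400),interpolation=cv2.INTER_CUBIC)
    dr=lambda P,col:cv2.polylines(im,[np.round(((proj(d,P)-(x0,y0)+.5)*5-.5)).astype(int)],True,col,1)
    dr(C(566,178,124,22),(0,255,255)); dr(C(566,178,138,22),(0,255,0)); dr(C(*o.x,88,31),(255,0,255))
    out.append(im)
cv2.imwrite('pics/ov.png',np.hstack(out))
E
```

```text
top 86 [564.6  177.03] 0.443
top 89 [564.39 175.95] 0.383
scene 86 [568.75 179.16] 0.16
scene 89 [569.77 179.84] 0.086
```

View pics/ov.png

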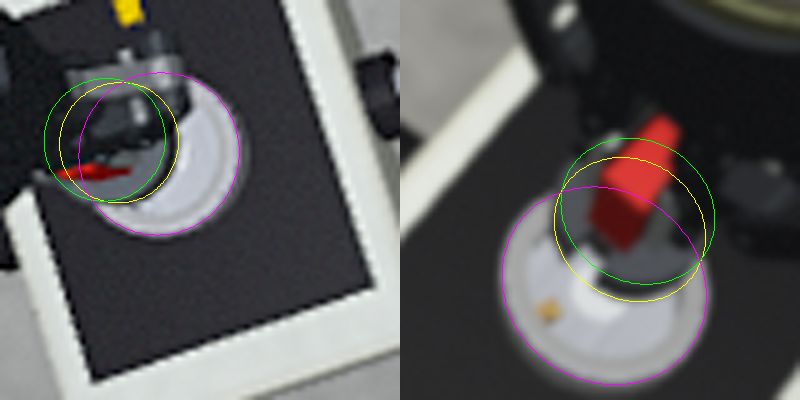

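```bash
python3 -m handwheel '{"series":[[[0.19,0.05,1,0,0,0,0],[0.19,0.05,2.5,0,0,0,0],[0.19,0.05,3.2,0,0,0,0],[0.19,0.05,3.5,0,0,0,0],[0.19,0.05,3.75,0,0,0,0],[0.19,0.05,4.0,0,0,0,0],[0.19,0.05,4.0,0,0,0,0],[0.19,0.05,4.0,0,0,0,0]]]}' 
python3 to.py 568 178 105 15
```

```text
time: 5.7
tool_pos: [568.1, 178.1, 105.6]
tcp_rot: [-180.0, -0.0, 15.0]
ft_force: [0.0, 0.5, -1.8]
finger_gap: 15.1
grip_force: 59.0
t 5.7 pos [568.06 178.06 105.59] [-1.8e+02 -3.0e-02  1.5e+01] j [12.5 12.  93.7  0.  74.3 87.5] F [ 0.01  0.47 -1.76]
shift cm [-0.008  0.004  0.059] rot [-0.     -0.0005 -0.    ]
```

```bash
python3 -m handwheel '{"series":[[[0,0,0.2,0,0,0,0],[0,0,0.4,0,0,0,0],[0,0,0.4,0,0,0,0]]]}'; python3 -m handwheel '{"series":[[[0,0,0.1,0,0,0,0],[0,0,0.2,0,0,0,0],[0,0,0.2,0,0,0,0]]]}';python3 -m handwheel '{"series":[[[0,0,0.1,0,0,0,0],[0,0,0.1,0,0,0,0]]]}'
```

```text
time: 6.08
tool_pos: [568.2, 178.1, 101.8]
tcp_rot: [180.0, -0.0, 15.0]
ft_force: [-2.2, 0.0, 3.0]
finger_gap: 15.0
grip_force: 59.8
time: 6.45
tool_pos: [568.2, 178.1, 99.7]
tcp_rot: [-180.0, -0.0, 15.0]
ft_force: [-2.2, -0.7, 5.8]
finger_gap: 15.1
grip_force: 60.1
time: 6.7
tool_pos: [568.2, 178.1, 98.8]
tcp_rot: [-180.0, -0.0, 15.0]
ft_force: [-2.7, 1.0, 6.3]
finger_gap: 15.1
grip_force: 60.2
```

```bash
python3 -m handwheel '{"series":[[[-0.07,-0.02,-0.1,0,0,0,0],[-0.14,-0.04,-0.1,0,0,0,0],[-0.14,-0.04,-0.1,0,0,0,0]]]}'; python3 -m handwheel '{"series":[[[-0.07,-0.02,0,0,0,0,0],[-0.07,-0.02,0,0,0,0,0]]]}';python3 -m handwheel '{"series":[[[0,0,0,0,0,0,0]]]}'
```

```text
time: 7.08
tool_pos: [566.6, 178.0, 99.2]
tcp_rot: [180.0, -0.0, 15.0]
ft_force: [2.3, 0.9, 2.0]
finger_gap: 15.3
grip_force: 59.4
time: 7.32
tool_pos: [565.9, 178.0, 99.3]
tcp_rot: [180.0, -0.0, 15.0]
ft_force: [2.9, 1.0, 2.1]
finger_gap: 15.2
grip_force: 59.4
time: 7.45
tool_pos: [565.9, 178.0, 99.4]
tcp_rot: [180.0, -0.0, 15.0]
ft_force: [1.9, -0.6, 1.6]
finger_gap: 15.2
grip_force: 59.4
```

```bash
python3 -m handwheel '{"series":[[[0,0,-0.2,0,0,0,0],[0.07,0.02,-0.2,0,0,0,0],[0.07,0.02,-0.2,0,0,0,0]]]}'; python3 -m handwheel '{"series":[[[0,0,0.2,0,0,0,0],[0,0,0.2,0,0,0,0]]]}';python3 -m handwheel '{"series":[[[0,0,0.15,0,0,0,0],[0,0,0.15,0,0,0,0]]]}'
```

```text
time: 7.82
tool_pos: [565.8, 177.9, 100.7]
tcp_rot: [-180.0, 0.1, 15.0]
ft_force: [-0.5, -0.3, -2.1]
finger_gap: 14.9
grip_force: 59.1
time: 8.07
tool_pos: [566.3, 178.0, 99.3]
tcp_rot: [-180.0, 0.0, 15.0]
ft_force: [-2.7, 0.3, 2.2]
finger_gap: 15.0
grip_force: 59.4
time: 8.32
tool_pos: [566.5, 178.1, 98.0]
tcp_rot: [-180.0, -0.0, 15.0]
ft_force: [-1.5, 0.8, 3.5]
finger_gap: 15.3
grip_force: 59.6
```

It is resting on the key: contact at TCP z of about 99, with about 5.6 N net. Now I'll turn it and watch for the force drop.

```bash
for i in 1; do python3 -m handwheel '{"series":[[[0,0,0,0,0,0.05,0],[0,0,0,0,0,0.1,0]]]}'; python3 -m handwheel '{"series":[[[0,0,0,0,0,0.05,0],[0,0,0,0,0,0.1,0]]]}';python3 -m handwheel '{"series":[[[0,0,0,0,0,0.05,0],[0,0,0,0,0,0.05,0]]]}';python3 -m handwheel '{"series":[[[0,0,0,0,0,0.05,0],[0,0,0,0,0,0.05,0]]]}';python3 -m handwheel '{"series":[[[0,0,0,0,0,0.05,0],[0,0,0,0,0,0.05,0]]]}'; done | grep -E 'tool|rot|ft'
```

```text
tool_pos: [566.9, 178.6, 98.3]
tcp_rot: [-179.9, -0.1, 9.2]
ft_force: [-0.5, 1.9, 2.6]
tool_pos: [567.1, 178.8, 98.4]
tcp_rot: [-179.9, -0.1, 3.5]
ft_force: [-1.1, 1.9, 2.1]
tool_pos: [566.7, 178.1, 97.9]
tcp_rot: [-180.0, -0.0, 0.7]
ft_force: [-0.1, -0.4, -1.9]
tool_pos: [566.0, 177.7, 97.1]
tcp_rot: [180.0, 0.1, -2.1]
ft_force: [0.9, 0.1, -1.3]
tool_pos: [566.2, 177.8, 97.4]
tcp_rot: [180.0, 0.0, -5.0]
ft_force: [0.1, -1.0, -1.8]
```

The force fell to the holder's weight alone at about yaw +1°, so the notch is over the key, and −5° is near mid-play. Pressing home now.

```bash
(python3 -m handwheel '{"series":[[[0,0,0.15,0,0,0,0],[0,0,0.3,0,0,0,0]]]}'; python3 -m handwheel '{"series":[[[0,0,0.1,0,0,0,0],[0,0,0.2,0,0,0,0]]]}'; python3 -m handwheel '{"series":[[[0,0,0.1,0,0,0,0],[0,0,0.1,0,0,0,0]]]}')| grep -E 'tool|rot|ft'
```

```text
tool_pos: [566.4, 178.0, 94.6]
tcp_rot: [180.0, 0.0, -5.0]
ft_force: [0.0, 0.5, -1.1]
tool_pos: [566.4, 178.0, 93.1]
tcp_rot: [180.0, 0.0, -5.0]
ft_force: [-2.3, -0.9, 2.2]
tool_pos: [566.5, 178.0, 92.1]
tcp_rot: [-180.0, -0.0, -5.1]
ft_force: [-3.2, -0.7, 3.0]
```

```bash
(python3 -m handwheel '{"series":[[[0,0,0.1,0,0,0,0],[0,0,0.2,0,0,0,0],[0,0,0.2,0,0,0,0],[0,0,0.2,0,0,0,0]]]}'; python3 -m handwheel '{"series":[[[0,0,-0.1,0,0,0,0],[0,0,-0.2,0,0,0,0],[0,0,-0.25,0,0,0,0],[0,0,-0.25,0,0,0,0]]]}')| grep -E 'tool|rot|ft'
```

```text
tool_pos: [566.6, 178.0, 90.0]
tcp_rot: [-180.0, -0.0, -5.1]
ft_force: [-3.6, -1.0, 5.6]
tool_pos: [566.5, 178.0, 92.3]
tcp_rot: [-180.0, -0.0, -5.1]
ft_force: [-0.5, 0.6, 3.5]
```

```bash
(python3 -m handwheel '{"series":[[[0,0,0,0,0,0,0.6],[0,0,0,0,0,0,0.6],[0,0,0,0,0,0,0.6],[0,0,0,0,0,0,0.6],[0,0,0,0,0,0,0.6]]]}'; python3 -m handwheel '{"series":[[[0,0,-1,0,0,0,0.6],[0,0,-4,0,0,0,0.6],[0,0,-8,0,0,0,0.6],[0,0,-13,0,0,0,0.6],[-6,0,-13,0,0,0,0.6],[-12,0,-13,0,0,0,0.6],[-15,0,-13,0,0,0,0.6],[-15,0,-13,0,0,0,0.6]]]}')| grep -E 'time|tool|gap|ft'
python3 - <<'E'
from bench import eyes
import cv2,numpy as np
o=[]
for n,(x,y) in(('top',(90,145)),('scene',(300,265))):
    d=eyes.snapshot(n); o.append(cv2.resize(d['img'][y:y+80,x:x+80,::-1],(400,400),interpolation=cv2.INTER_CUBIC))
cv2.imwrite('pics/end.png',np.hstack(o))
E
```

```text
time: 11.95
tool_pos: [566.4, 178.0, 92.3]
ft_force: [-0.1, 0.1, -0.4]
finger_gap: 50.9
time: 12.95
tool_pos: [415.8, 191.7, 223.4]
ft_force: [0.5, 0.5, -0.6]
finger_gap: 51.4
```

View pics/end.png

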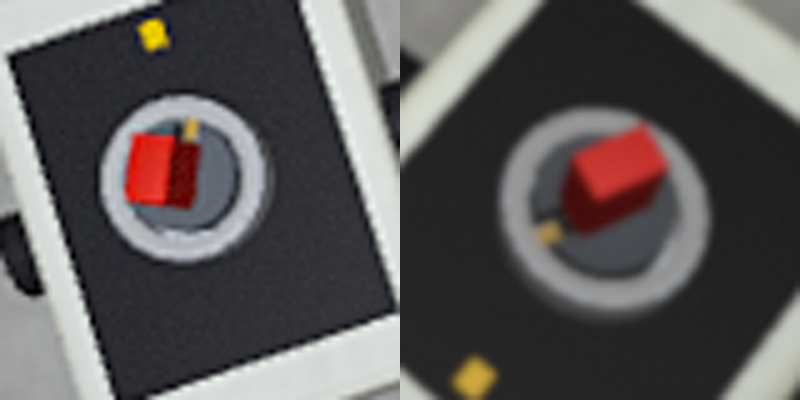

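The holder sits flat in the cup, with the brass key showing inside its notch at top (191,130) and scene (548,233), and the gripper is clear. Handing in.

```bash
python3 -c "
from bench import r
print(r.hand_in())"
```

```text
the job is handed in; nothing more can be done
None
```

The holder is seated grip up over the key in the cup, pressed home and released, with the highest force I read about 8 N; the job is handed in, but `hand_in()` returned no verdict.

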